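# Load a probe into the test enclosure and shut its sliding guard

### The job

Slide the clear guard door of the test enclosure all the way open, take the green-banded probe from the blue crate and lay it gently, fully down, in the empty cradle inside, lengthwise and centred. Then slide the guard fully shut without slamming it. Leave the red-banded probe, the probe already in the enclosure, the spray can and the yellow meter where they are.

Things in the scene. Friction and masses are not known exactly. Their poses are not given: they have to be found in the camera images.
- enclosure: Fixed grey box, 192 (own x) by 345 mm (y), 70 high; origin: footprint centre, on the table. +y half: open-topped bay, inside 166 (x) by 167 mm (y), centre at y +84 mm, floor at 6 mm. -y half: closed housing. Track strips 8 mm wide along y at x = -92 and +92 mm, top at 86 mm. Signal lamp, radius 15, 194 mm high, at own (118, -120) mm.
- guard (a joint): Travel of the sliding guard in m: 0 = fully shut over the bay, 0.17 = fully open (over the housing). It opens towards the enclosure's -y. It needs a push of only about 2 to 4 N and stays where it is left.
- guard_handle (a point): Top centre of the guard's upright red handle plate, 121 mm above the table; 60 mm long (enclosure x), 14 mm thick (y), rising 40 mm from the guard's top face. It is at the centre of the guard, a clear panel with yellow edges, 168 (x) by 166 mm (y). Shut: handle at enclosure own (0, 85) mm; open: (0, -85) mm.
- cradle_free: Empty white cradle in the bay (enclosure own y 53 or 117 mm, varies). Two V saddles 14 mm thick, 50 mm wide, at own x = -38 and +38 mm, open between. Origin: underside centre, 6 mm above the table. A probe lies along its x; seated, the probe's axis is 44 mm above this origin (50 mm above the table).
- cradle_used: The other, identical cradle, 64 mm beside the empty one; it holds the neighbour probe.
- crate: Fixed blue open crate, 170 by 170 mm, walls 5 mm thick and 46 mm high, floor 5 mm. Origin: underside centre. It holds two probes lying along its own x at own y = -34 and +34 mm on white V saddles (at own x = -38 and +38 mm, 14 mm thick, open between).
- probe: The probe to load: steel cylinder 28 mm in diameter, 110 mm long, with two green bands and a black end. Origin: its centre on the axis; own x = its length. In the crate the axis is 41 mm above the table. About 0.2 kg.
- probe_reject: Same probe with red bands, in the crate beside the green-banded one (which side varies). Origin at its centre. Leave alone.
- probe_neighbour: Black probe of the same size in the used cradle. Origin at its centre. Leave alone.
- can: Upright spray can, 52 mm in diameter, 170 mm high. Origin: underside centre. Leave alone.
- meter: Yellow hand meter lying flat, 75 mm (own x) by 140 mm (own y), 32 mm high. Origin: underside centre. Leave alone.
Mind the look-alikes: they are no part of the job. Leave any orange or purple look-alike of the probe alone.

How it is judged:
By the outcome, as a careful person would: the job done as asked, in the order asked, and still so for the second after the job is handed in, with the robot touching nothing.
It also fails if it takes over 58 s, if anything falls off the work surface, if the arm or the gripper's body presses on something with over 40 N, if the wrist force passes 120 N, or if a joint passes its speed limit or range.

### The arm

A 6-joint arm with a two-finger parallel gripper is mounted at the origin on the work surface. World frame = base frame: x ahead of the robot, y to its left, z up, the work surface at z = 0. Lengths are in m, angles in degrees, forces in N, time in s.
With the tool pointing down it reaches from about 0.35 to 0.875 m from the base axis. Payload 4.2 kg.
Tool frame: the origin (TCP) lies midway between the tips of the shut fingers; the grasp point (between the pads) lies 19 mm behind it; z points along the fingers, y is the line along which they close (so a half turn about z gives the same grasp; the last joint's range is limited). The gripper opens to 87 mm and grips with 3 to 60 N. Pads are 19 mm wide; open, the fingers measure 117 mm over their backs; the gripper's body (75 mm by 190 mm) begins 51 mm behind the grasp point.
Start: joints at [-56.345, 22.042, 0.453, 0, -68.411, -14.817], TCP at [0.202, -0.591, 0.223] pointing down, gripper open.
Joint ranges: [-179.83, 179.83], [-69.29, 118.12], [-61.27, 80.66], [-181.25, 117.63], [-171.15, -9.14], [-177.46, 177.46]. Speed limits (degrees/s): [159.86, 159.86, 180, 180, 180, 180].

### API

Orientations are given as a 3x3 rotation matrix whose columns are the frame's x, y, z axes.
In Python, from station import * gives the robot as it stands.
- The arm moves only by the tool move_arm, never from a script. Its argument "targets" is text: rows parted by semicolons, each of 4 numbers parted by spaces: the shift along the world's x, y, z in units of 25 mm (1.0 is 25 mm), then the turn about the world's z in units of 5 degrees (1.0 is 5 degrees). In form: tx ty tz spin; .... A call has 1 to 10 rows; each row shifts and turns the commanded pose from where the row before left it; what a row does not reach is not made up. A row lasts 1/12 s, in which the tool goes at most 41.7 mm and 7.16 degrees, less where a joint would pass 70% of its speed; a pose out of reach is approached as far as the arm can. A call is refused whole if a number of a shift passes 1 or a number of a turn 1, either way. A call with a gripper value outside its range is refused whole. "gripper" is the finger opening in mm, from 0 to 87, set as the call begins (left out, the last holds). The fingers move at their own pace and stop on an object; the grip force is fixed at half the most. Time passes only in rows, so rows that do not move let the fingers close. It gives the time, the measured TCP pose, the force, the opening and the grip force at its end, in the units of the state.
- sense(): the state, without advancing time (a new reading comes with each control period).
- capture(name): name is "side" or "top" or "wrist"; returns a dict with "image" (480x640x3 uint8, blue, green, red), "fx", "fy", "cx", "cy" (pixels), "world_from_camera" (4x4, takes a point from camera to world coordinates); the wrist camera has in their place "hand_eye" (4x4, takes a point from camera to tool coordinates, whose origin is the TCP and whose axes are the flange's). Camera axes: x right, y up, looking along -z (the intrinsics and any distortion apply to the point x, -y, -z); pixel columns grow to the right and rows downward; lengths in m; the calibration is good to about 2 mm. A picture is of the moment at which its call begins: read the wrist's pose just before it. There is no depth.
- finish_job(): hands the job in; it is judged then, once.
The state is a dict: "time_s": time; "joints": joint angles; "joint_velocities": joint speeds; "effort": joint torques, N m; "tcp_pos": TCP position; "ee_rot": TCP orientation; "wrist_force": force on the tool from outside, world axes, zero at the start; "moment": the same for the moment, N m; "gripper_width": opening from 0.0 (shut) to 1.0 (fully open); "gripper_force": force on a finger pad.
Only numpy, scipy, OpenCV 4.12 (cv2) and the standard library are available. Lean on these libraries where they do the work, as an engineer would, in place of code of your own. Each camera call takes 0.05 s, during which the arm holds its last target. There are 200 camera calls.

## Working session

There is one attempt and no reset: what is moved stays moved. The work goes in short steps, Python scripts to look and compute and a tool call to move; the robot and the scene stay as the last step left them, time stands still between calls to the robot, and variables do not carry over. Pictures are saved under pics/ and viewed, at most 10 in all, crops included, and the job is handed in when it is done.

Besides the shell and the picture viewer there is one more tool, called after "Emit:" by a JSON object that holds its "method" and its "body", one argument or row to a line. move_arm: Moves the arm, as the interface text tells. Its arguments: {"type":"object","properties":{"targets":{"type":"string"},"gripper":{"type":"number"}},"required":["targets"]}

```bash
mkdir -p pics; python3 - <<'E'
from station import *
import cv2,pickle
s=sense();print(s)
for n in("top","side"):
    c=capture(n);cv2.imwrite(f"pics/{n}0.png",c["image"]);pickle.dump(c,open(n+".pkl","wb"))
    print({k:v for k,v in c.items() if k!="image"})
E
```

```text
{'time_s': 0.0, 'joints': array([-5.63418613e+01,  2.20918054e+01,  3.80762153e-01, -2.85412192e-02,
       -6.84109730e+01, -1.48165650e+01]), 'joint_velocities': array([-0.00424319, -0.03319892,  0.06403963,  0.00932971,  0.00907166,
       -0.12203099]), 'effort': array([-2.18412621e-03, -3.90660954e+01,  1.87411255e+01,  4.22020331e+00,
        1.10317284e-02, -2.06816735e-04]), 'tcp_pos': array([ 0.2016721 , -0.59094215,  0.22145647]), 'ee_rot': array([[-9.46474474e-01, -3.22777692e-01, -7.94726121e-04],
       [-3.22778656e-01,  9.46472303e-01,  2.02926026e-03],
       [ 9.71863179e-05,  2.17716367e-03, -9.99997625e-01]]), 'wrist_force': array([0.69572851, 0.08546358, 0.21313758]), 'moment': array([ 0.00225248, -0.01363923, -0.00412443]), 'gripper_force': 0.0, 'gripper_width': 0.9976618700444121}
{'fx': 571.7820726288237, 'fy': 571.7820726288237, 'cx': 316.46823949925636, 'cy': 242.94633204720733, 'world_from_camera': array([[ 0.0153658 ,  0.98579228, -0.16726469,  0.27193055],
       [-0.99980175,  0.01726664,  0.00991579, -0.02350884],
       [ 0.01266301,  0.16707916,  0.98586216,  1.57225859],
       [ 0.        ,  0.        ,  0.        ,  1.        ]])}
{'fx': 448.21829952007806, 'fy': 448.21829952007806, 'cx': 325.64428399661665, 'cy': 236.7098274343369, 'world_from_camera': array([[-0.91029225,  0.29608452, -0.28931293,  0.25610076],
       [-0.41386287, -0.6352995 ,  0.65200618,  0.59579005],
       [ 0.00924858,  0.71325206,  0.70084661,  0.7960825 ],
       [ 0.        ,  0.        ,  0.        ,  1.        ]])}
```

View pics/top0.png

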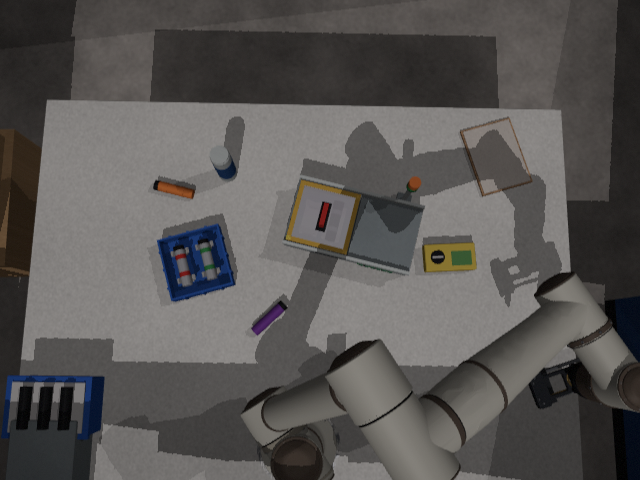

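View pics/side0.png

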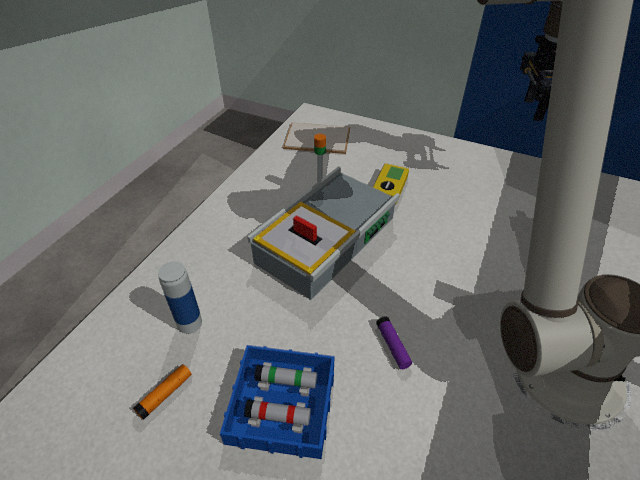

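The top view shows the crate at (196,262) with a red-banded probe at (182,264) and a green-banded one at (207,258). There is an orange look-alike at (174,189) and a purple one at (269,317). The green-banded probe at (207,258) fits the description. The enclosure is at (355,223) with the guard handle at (323,216), the can at (223,163) and the meter at (449,257). Next I'll enlarge crops to confirm.

```bash
python3 - <<'E'
import cv2,numpy as np
i=cv2.imread("pics/top0.png")
a=cv2.resize(i[215:305,150:240],None,fx=6,fy=6,interpolation=cv2.INTER_CUBIC)
cv2.imwrite("pics/crate.png",a)
b=cv2.resize(i[165:285,275:435],None,fx=5,fy=5,interpolation=cv2.INTER_CUBIC)
b=cv2.convertScaleAbs(b,alpha=1.5)
cv2.imwrite("pics/enc.png",b)
E
```

```text
(no output)
```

View pics/crate.png

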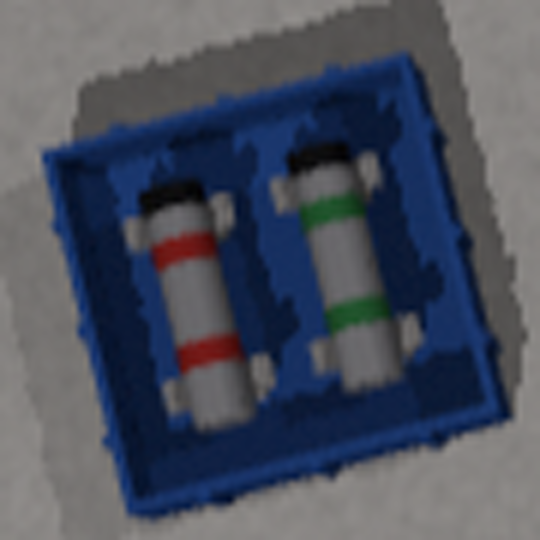

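View pics/enc.png

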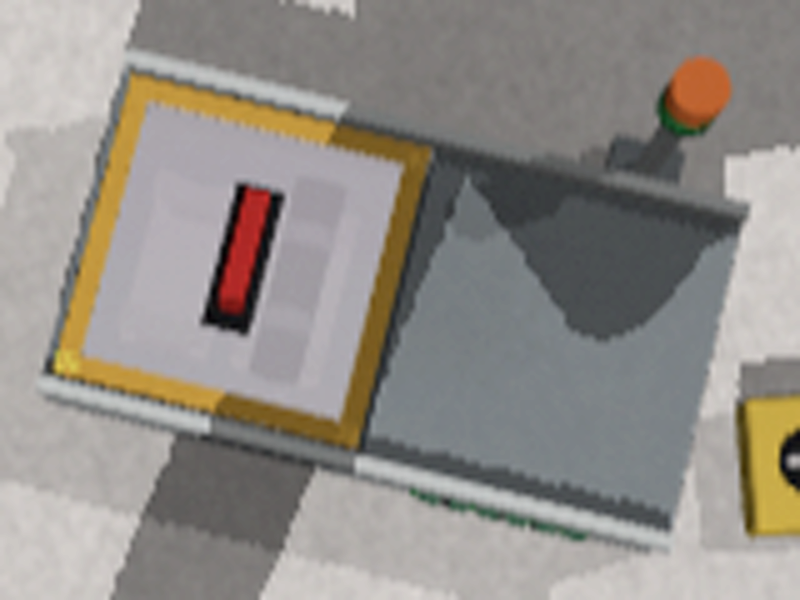

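The crate crop confirms it: green bands at crop (335,208) and (357,310), black end at (320,155), plain end at (372,380). The guard corners in the enclosure crop are at (125,72), (433,148), (360,447) and (55,372), and the red handle top is at about (245,250). The lamp sits at the upper right, so the enclosure's +x points away from the robot and +y points left.

```bash
cat > h.py <<'E'
import numpy as np,pickle
from scipy.optimize import least_squares
def ray(c,u,v,z,M=None):
    M=c["world_from_camera"] if M is None else M
    d=M[:3,:3]@np.array([(u-c["cx"])/c["fx"],-(v-c["cy"])/c["fy"],-1]);o=M[:3,3]
    return o+d*(z-o[2])/d[2]
def fit(own,world):
    own=np.array(own);world=np.array(world)[:,:2]
    f=lambda p:(own@np.array([[np.cos(p[2]),np.sin(p[2])],[-np.sin(p[2]),np.cos(p[2])]])+p[:2]-world)
    best=min((least_squares(lambda p:f(p).ravel(),[*world.mean(0),a]) for a in(0,1.5,3,-1.5)),key=lambda r:r.cost)
    return best.x[:2],np.degrees(best.x[2]),np.round(f(best.x)*1000,1)
E
python3 - <<'E'
from h import *
c=pickle.load(open("top.pkl","rb"))
cr=lambda x,y:((x-2.5)/6+150,(y-2.5)/6+215)
en=lambda x,y:((x-2)/5+275,(y-2)/5+165)
print("crate",fit([(.085,.085),(.085,-.085),(-.085,-.085),(-.085,.085)],[ray(c,*cr(*p),.046) for p in[(45,150),(412,58),(508,415),(135,515)]]))
for n,p in(("green",[(320,157),(371,378)]),("red",[(172,197),(226,420)])):
    P=np.array([ray(c,*cr(*q),.048) for q in p]);d=P[0]-P[1];print(n,P.mean(0),np.hypot(*d[:2]),np.degrees(np.arctan2(d[1],d[0])))
print("guard",fit([(.084,.083),(.084,-.083),(-.084,-.083),(-.084,.083)],[ray(c,*en(*p),.081) for p in[(125,72),(433,148),(360,447),(55,372)]]))
print("tracks",fit([(.096,.1725),(.096,-.1725),(-.096,-.1725),(-.096,.1725)],[ray(c,*en(*p),.086) for p in[(135,48),(748,207),(668,550),(40,385)]]))
print("handle",ray(c,*en(246,250),.121))
E
```

```text
crate (array([0.4740761 , 0.28532522]), np.float64(16.432998067825057), array([[-1. , -0.8],
       [ 1.9, -0.9],
       [ 0.1,  0.8],
       [-1. ,  0.9]]))
green [0.48150706 0.25395772 0.048     ] 0.10308580063636398 15.458258717567576
red [0.46193393 0.31830787 0.048     ] 0.10403356981914973 16.457555360899974
guard (array([ 0.59742411, -0.05553043]), np.float64(-12.735951094994306), array([[-1.3, -2.7],
       [ 1.2,  1.6],
       [ 0.4,  0.5],
       [-0.3,  0.6]]))
tracks (array([ 0.57766133, -0.13733713]), np.float64(346.08913298389524), array([[ 1.3,  2.6],
       [ 0.1, -3.1],
       [-1.3, -1.9],
       [-0.2,  2.3]]))
handle [ 0.59313928 -0.05599588  0.121     ]
```

Emit:
{"method": "move_arm", "body": {
  "targets": "0.3 0.5 0 0; 0.7 1 0 -0.3; 0.7 1 0 -0.3; 0.7 1 0 -0.3; 0.7 1 0 -0.3; 0.7 1 0 -0.3; 0.7 1 0 -0.3; 0.7 1 0 -0.3; 0.7 1 0 -0.3; 0.7 1 0 -0.3",
  "gripper": 60
}}

```text
time_s: 0.93
tcp_pos: [0.3672, -0.3519, 0.2224]
ee_rot: [[-0.996, -0.092, -0.0], [-0.092, 0.996, 0.0], [0.0, 0.0, -1.0]]
wrist_force: [0.3, -0.7, -0.5]
gripper_width: 0.688
gripper_force: 0.0
```

Emit:
{"method": "move_arm", "body": {
  "targets": "0.8 1 0 -0.3; 0.8 1 0 -0.3; 0.8 1 0 -0.3; 0.8 1 0 -0.3; 0.8 1 0 -0.3; 0.8 1 0 -0.3; 0.8 1 0 -0.4; 0.8 1 0 -0.4; 0.8 1 0 -0.5; 0.8 0.9 0 -0.5"
}}

```text
time_s: 1.77
tcp_pos: [0.567, -0.1043, 0.2224]
ee_rot: [[-0.975, 0.22, -0.001], [0.22, 0.975, 0.0], [0.001, 0.0, -1.0]]
wrist_force: [1.0, -0.6, -0.1]
gripper_width: 0.687
gripper_force: 0.0
```

Emit:
{"method": "move_arm", "body": {
  "targets": "0.8 0.9 0 0; 0.3 0.6 0 0; 0 0 0 0; 0 0 0 0"
}}

```text
time_s: 2.1
tcp_pos: [0.5938, -0.068, 0.2219]
ee_rot: [[-0.976, 0.218, -0.002], [0.218, 0.976, -0.0], [0.002, -0.0, -1.0]]
wrist_force: [-0.6, -0.5, -0.0]
gripper_width: 0.69
gripper_force: 0.0
```

```bash
python3 - <<'E'
from station import *
import cv2,pickle
s=sense();print(s)
c=capture("wrist");cv2.imwrite("pics/w1.png",c["image"]);pickle.dump((s,c),open("w1.pkl","wb"))
print({k:v for k,v in c.items() if k!="image"})
E
```

```text
{'time_s': 2.1, 'joints': array([ 8.96246561e+00,  1.94569428e+01, -3.54055949e+00, -1.61894536e-02,
       -6.70978908e+01, -1.11524008e+02]), 'joint_velocities': array([-1.65860672, -0.89921857, -0.71267535,  0.10954881, -0.10121491,
        0.16251462]), 'effort': array([ 7.17526954e-01, -3.59209549e+01,  1.87669140e+01,  4.11368743e+00,
       -4.08378686e-02, -2.01129809e-02]), 'tcp_pos': array([ 0.59376635, -0.06804976,  0.22194314]), 'ee_rot': array([[-9.76037610e-01,  2.17595367e-01, -1.68513015e-03],
       [ 2.17595679e-01,  9.76038995e-01, -2.26426312e-06],
       [ 1.64426004e-03, -3.68887045e-04, -9.99998580e-01]]), 'wrist_force': array([-0.61436418, -0.45019509, -0.04717291]), 'moment': array([-0.03866876,  0.03614907, -0.01001848]), 'gripper_force': 0.0, 'gripper_width': 0.689865517631047}
{'fx': 352.9375826751222, 'fy': 352.9375826751222, 'cx': 316.01390290315953, 'cy': 240.87898766872627, 'hand_eye': array([[ 1.37897486e-04,  9.66096992e-01,  2.58179363e-01,
         7.11611590e-02],
       [ 9.99999613e-01,  9.11983928e-05, -8.75375643e-04,
         5.16075781e-04],
       [-8.69243318e-04,  2.58179384e-01, -9.66096605e-01,
        -1.61255564e-01],
       [ 0.00000000e+00,  0.00000000e+00,  0.00000000e+00,
         1.00000000e+00]])}
```

View pics/w1.png

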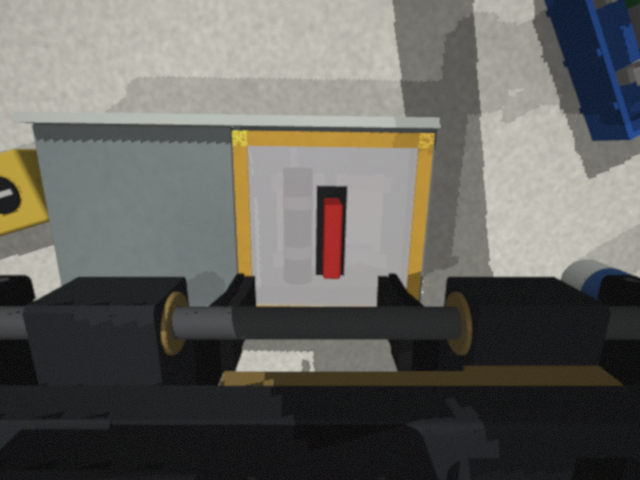

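The wrist view, with image up towards the robot, shows the red handle spanning columns 324–342 and rows 198–278. The upper track edge runs from (33,123) to (438,122).

```bash
cat >> h.py <<'E'
def wray(s,c,u,v,z):
    T=np.eye(4);T[:3,:3]=s["ee_rot"];T[:3,3]=s["tcp_pos"]
    return ray(c,u,v,z,T@c["hand_eye"])
E
python3 - <<'E'
from h import *
import cv2
s,c=pickle.load(open("w1.pkl","rb"))
im=c["image"].astype(int);m=(im[...,2]>120)&(im[...,1]<60)&(im[...,0]<60);m[:180]=0;m[285:]=0
ys,xs=np.nonzero(m)
for y in(205,215,230,250,270,276):
    r=xs[ys==y]; 
    if len(r): print(y,r.min(),r.max(),wray(s,c,r.min(),y,.121),wray(s,c,r.max(),y,.121))
for e in ((33,123),(438,122)): print(wray(s,c,*e,.086))
E
```

```text
205 325 341 [ 0.56702873 -0.05446502  0.121     ] [ 0.56963506 -0.04277102  0.121     ]
215 325 341 [ 0.57445693 -0.05606912  0.121     ] [ 0.57708267 -0.04428887  0.121     ]
230 324 340 [ 0.58564111 -0.05926462  0.121     ] [ 0.58829649 -0.04735262  0.121     ]
250 324 340 [ 0.60117326 -0.06263056  0.121     ] [ 0.60386923 -0.05053819  0.121     ]
270 324 339 [ 0.61718321 -0.06610003  0.121     ] [ 0.61974991 -0.05458916  0.121     ]
276 324 338 [ 0.62208268 -0.06716179  0.121     ] [ 0.62448947 -0.05636854  0.121     ]
[ 0.45721636 -0.26892145  0.086     ]
[0.52694433 0.04759318 0.086     ]
```

Emit:
{"method": "move_arm", "body": {
  "targets": "0 0.5 -0.5 -0.1; 0 0 -1 0; 0 0 -1 0; 0 0 -1 0; 0 0 -1 0; 0 0 -0.6 0; 0 0 0 0; 0 0 0 0"
}}

```text
time_s: 2.82
tcp_pos: [0.5935, -0.0576, 0.095]
ee_rot: [[-0.973, 0.229, -0.001], [0.229, 0.973, -0.001], [0.001, -0.001, -1.0]]
wrist_force: [1.0, 0.8, -0.6]
gripper_width: 0.692
gripper_force: 0.0
```

Emit:
{"method": "move_arm", "body": {
  "targets": "0 0 0 0; 0 0 0 0; 0 0 0 0; 0 0 0 0; 0 0 0 0; 0 0 0 0",
  "gripper": 0
}}

```text
time_s: 3.32
tcp_pos: [0.5945, -0.0564, 0.0955]
ee_rot: [[-0.974, 0.228, 0.001], [0.228, 0.974, 0.0], [-0.001, 0.0, -1.0]]
wrist_force: [-0.3, 0.3, -0.6]
gripper_width: 0.322
gripper_force: 0.0
```

Emit:
{"method": "move_arm", "body": {
  "targets": "0 0 0 0; 0 0 0 0; 0 0 0 0; 0 0 0 0; 0 0 0 0"
}}

```text
time_s: 3.73
tcp_pos: [0.5944, -0.0563, 0.0951]
ee_rot: [[-0.974, 0.228, 0.0], [0.228, 0.974, 0.0], [-0.0, 0.0, -1.0]]
wrist_force: [0.1, 0.9, 1.2]
gripper_width: 0.157
gripper_force: 30.0
```

Emit:
{"method": "move_arm", "body": {
  "targets": "-0.05 -0.2 0 0; -0.09 -0.4 0 0; -0.14 -0.6 0 0; -0.14 -0.6 0 0; -0.14 -0.6 0 0; -0.14 -0.6 0 0; -0.14 -0.6 0 0; -0.14 -0.6 0 0; -0.14 -0.6 0 0; -0.14 -0.6 0 0"
}}

```text
time_s: 4.57
tcp_pos: [0.5621, -0.1925, 0.0951]
ee_rot: [[-0.974, 0.228, -0.0], [0.228, 0.974, 0.001], [0.001, 0.0, -1.0]]
wrist_force: [-0.4, 2.9, -0.0]
gripper_width: 0.158
gripper_force: 30.0
```

Emit:
{"method": "move_arm", "body": {
  "targets": "-0.09 -0.4 0 0; -0.07 -0.3 0 0; -0.05 -0.2 0 0; -0.04 -0.15 0 0; -0.03 -0.1 0 0; -0.02 -0.1 0 0; 0 0 0 0; 0 0 0 0"
}}

```text
time_s: 5.23
tcp_pos: [0.5557, -0.2195, 0.0951]
ee_rot: [[-0.974, 0.227, 0.0], [0.227, 0.974, 0.004], [0.001, 0.004, -1.0]]
wrist_force: [-1.6, 13.4, 5.1]
gripper_width: 0.16
gripper_force: 30.0
```

Emit:
{"method": "move_arm", "body": {
  "targets": "0 0.08 0 0; 0 0 0 0; 0 0 0 0; 0 0 0 0; 0 0 0.4 0; 0 0 1 0; 0 0 1 0; 0 0 1 0; 0 0 1 0; 0 0 1 0",
  "gripper": 48
}}

```text
time_s: 6.07
tcp_pos: [0.5551, -0.2212, 0.2322]
ee_rot: [[-0.974, 0.228, 0.001], [0.228, 0.974, -0.001], [-0.001, -0.0, -1.0]]
wrist_force: [0.3, 0.1, 0.5]
gripper_width: 0.547
gripper_force: 0.0
```

```bash
python3 - <<'E'
from station import *
from h import *
import cv2
c=capture("top");i=c["image"]
b=cv2.resize(i[165:285,275:435],None,fx=5,fy=5,interpolation=cv2.INTER_CUBIC)
cv2.imwrite("pics/enc2.png",cv2.convertScaleAbs(b,alpha=1.5));print(sense()["tcp_pos"])
E
```

```text
[ 0.55789391 -0.22242541  0.23838707]
```

View pics/enc2.png

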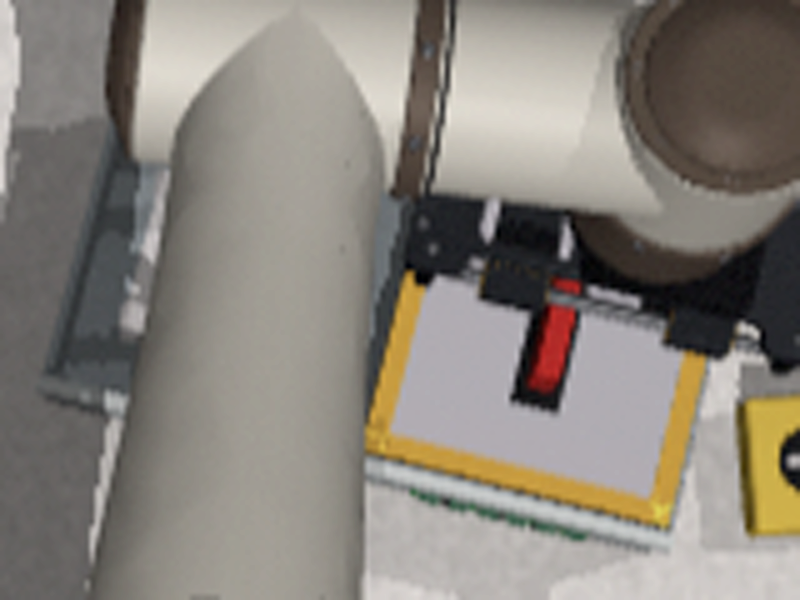

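The guard is fully open, and a white cradle shows at the left of the bay at crop (150,220), partly hidden by the arm. Next I'll look into the bay with the wrist camera on the way to the crate.

Emit:
{"method": "move_arm", "body": {
  "targets": "0 0.6 0 0; 0.1 1 0 0; 0.1 1 0 0; 0.1 1 0 0; 0.1 1 0 0; 0.1 1 0 0; 0 1 0 0; 0 0.8 0 0; 0 0.2 0 0; 0 0 0 0"
}}

```text
time_s: 6.95
tcp_pos: [0.568, -0.0299, 0.2306]
ee_rot: [[-0.974, 0.226, 0.001], [0.226, 0.974, -0.0], [-0.001, 0.0, -1.0]]
wrist_force: [-0.5, 0.2, -0.4]
gripper_width: 0.55
gripper_force: 0.0
```

Emit:
{"method": "move_arm", "body": {
  "targets": "0 0 0 0; 0 0 0 0"
}}

```text
time_s: 7.12
tcp_pos: [0.5678, -0.0317, 0.2302]
ee_rot: [[-0.974, 0.229, 0.0], [0.229, 0.974, -0.0], [-0.0, -0.0, -1.0]]
wrist_force: [0.7, 0.1, -1.1]
gripper_width: 0.55
gripper_force: 0.0
```

```bash
python3 - <<'E'
from station import *
import cv2,pickle
s=sense();print(s["tcp_pos"])
c=capture("wrist");pickle.dump((s,c),open("w2.pkl","wb"))
cv2.imwrite("pics/w2.png",cv2.resize(c["image"][80:320,180:500],None,fx=2.5,fy=2.5,interpolation=cv2.INTER_CUBIC))
E
```

```text
[ 0.56781906 -0.03169372  0.23022925]
```

View pics/w2.png

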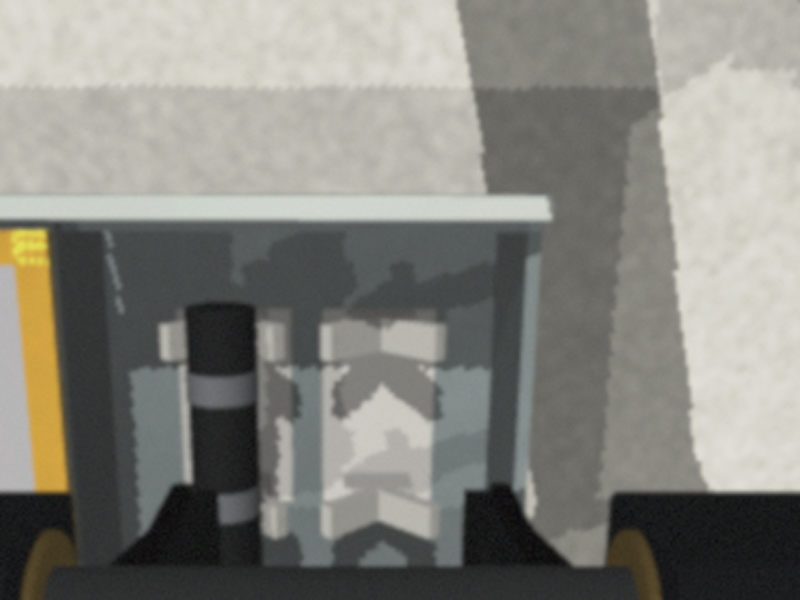

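The wrist crop shows the black neighbour probe in the left cradle at crop (222,430). The empty cradle is on the right (own y = 117), with V creases at (379,338) and (381,510).

```bash
python3 - <<'E'
from h import *
s,c=pickle.load(open("w2.pkl","rb"))
px=lambda x,y:((x-1)/2.5+180,(y-1)/2.5+80)
for z in(.03,.036,.05):
    A=wray(s,c,*px(379,322),z);B=wray(s,c,*px(380,352),z);C=wray(s,c,*px(381,487),z);D=wray(s,c,*px(380,522),z)
    print(z,A,B,C,D)
# axis line of handle-based model
o=np.array([.595,-.0553])
for t in(12.5,13.1,13.7):
    t=np.radians(t);print(o+.032*np.array([np.sin(t),np.cos(t)]))
# end wall inner / track corner
print(wray(s,c,*px(0,197),.086),wray(s,c,*px(550,196),.086))
for z in(.03,.05):print([wray(s,c,*px(x,335),z)[:2] for x in(320,444)])
E
```

```text
0.03 [ 0.562523   -0.01349762  0.03      ] [ 0.5749726  -0.01584632  0.03      ] [ 0.63352261 -0.02844052  0.03      ] [ 0.64938692 -0.03241952  0.03      ]
0.036 [ 0.56146243 -0.01352065  0.036     ] [ 0.57370539 -0.01583036  0.036     ] [ 0.63128353 -0.02821551  0.036     ] [ 0.64688452 -0.03212847  0.036     ]
0.05 [ 0.55898778 -0.01357439  0.05      ] [ 0.57074855 -0.01579314  0.05      ] [ 0.62605902 -0.0276905   0.05      ] [ 0.64104557 -0.03144935  0.05      ]
[ 0.60192607 -0.02405853]
[ 0.60225284 -0.02413277]
[ 0.60257882 -0.02421043]
[ 0.48183962 -0.12886303  0.086     ] [0.523906   0.05177614 0.086     ]
[array([ 0.56224485, -0.03854995]), array([0.57402453, 0.01160824])]
[array([ 0.55872502, -0.03724059]), array([0.56985294, 0.01014237])]
```

Emit:
{"method": "move_arm", "body": {
  "targets": "-0.1 0.6 0 0.3; -0.1 1 0 0.6; -0.1 1 0 0.6; -0.1 1 0 0.6; -0.1 1 0 0.6; -0.1 1 0 0.6; -0.1 1 0 0.6; -0.1 1 0 0.6; -0.1 1 0 0.6; -0.1 1 0 0.4"
}}

```text
time_s: 8.0
tcp_pos: [0.543, 0.2094, 0.2301]
ee_rot: [[-0.969, -0.248, 0.0], [-0.248, 0.969, -0.0], [-0.0, -0.0, -1.0]]
wrist_force: [-0.3, -0.6, 0.5]
gripper_width: 0.553
gripper_force: 0.0
```

Emit:
{"method": "move_arm", "body": {
  "targets": "-0.2 1 0 0.4; -0.2 0.8 0 0; -0.1 0.6 0 0; 0 0 0 0; 0 0 0 0; 0 0 0 0"
}}

```text
time_s: 8.5
tcp_pos: [0.5306, 0.2683, 0.23]
ee_rot: [[-0.96, -0.28, -0.0], [-0.28, 0.96, -0.0], [0.0, -0.0, -1.0]]
wrist_force: [-0.8, -0.2, 0.7]
gripper_width: 0.551
gripper_force: 0.0
```

```bash
python3 - <<'E'
from station import *
import cv2,pickle
s=sense();print(s["tcp_pos"],s["ee_rot"])
c=capture("wrist");pickle.dump((s,c),open("w3.pkl","wb"))
cv2.imwrite("pics/w3.png",cv2.resize(c["image"][80:320,160:480],None,fx=2.5,fy=2.5,interpolation=cv2.INTER_CUBIC))
E
```

```text
[0.5305932  0.26831969 0.22998528] [[-9.59902938e-01 -2.80332465e-01 -2.43131103e-04]
 [-2.80332352e-01  9.59902912e-01 -4.15557929e-04]
 [ 3.49876632e-04 -3.30737762e-04 -9.99999884e-01]]
```

View pics/w3.png

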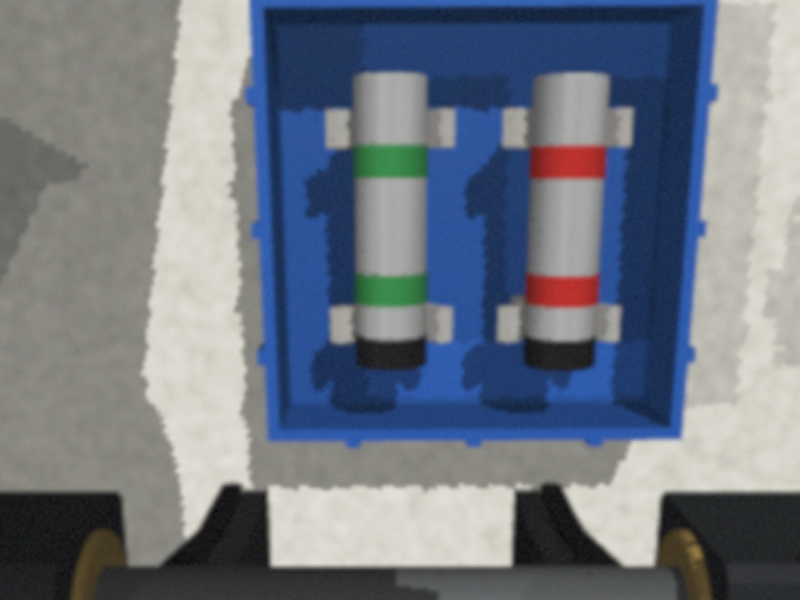

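The crop shows the green-banded probe on the left, ends at crop (391,72) and (391,368), sides at columns 354–427, aligned with the tool. It is clearly separate from the red-banded one at (567,220).

```bash
python3 - <<'E'
from h import *
s,c=pickle.load(open("w3.pkl","rb"))
px=lambda x,y:((x-1)/2.5+160,(y-1)/2.5+80)
A=wray(s,c,*px(391,73),.055);B=wray(s,c,*px(391,368),.055)
print(A,B,(A+B)/2,np.hypot(*(B-A)[:2]),np.degrees(np.arctan2(*(B-A)[[1,0]])))
m=[(wray(s,c,*px(l,y),.042)+wray(s,c,*px(r,y),.042))/2 for l,r,y in((354,427,110),(356,426,320))]
print(m)
K=[wray(s,c,*px(*p),.046)[:2] for p in[(268,440),(682,438),(716,0),(253,0)]];print(K[0],K[1])
g=(A+B)/2;print("units",(g-s["tcp_pos"])/.025)
E
```

```text
[0.43101533 0.24031686 0.055     ] [0.53501923 0.27070466 0.055     ] [0.48301728 0.25551076 0.055     ] 0.10835234491935905 16.287277060433475
[array([0.44242905, 0.24347099, 0.042     ]), array([0.5189646 , 0.26602915, 0.042     ])]
[0.58007003 0.23139456] [0.53175043 0.39391947]
units [-1.90303662 -0.5123572  -6.99941131]
```

Emit:
{"method": "move_arm", "body": {
  "targets": "-0.6 -0.2 0 0; -0.8 -0.2 -0.4 0; -0.5 -0.1 -1 0; 0 0 -1 0; 0 0 -1 0; 0 0 -1 0; 0 0 -1 0; 0 0 -1 0; 0 0 0 0; 0 0 0 0",
  "gripper": 44
}}

```text
time_s: 9.38
tcp_pos: [0.4828, 0.2555, 0.0695]
ee_rot: [[-0.96, -0.28, -0.002], [-0.28, 0.96, -0.002], [0.002, -0.002, -1.0]]
wrist_force: [0.3, 0.5, -0.3]
gripper_width: 0.506
gripper_force: 0.0
```

Emit:
{"method": "move_arm", "body": {
  "targets": "0 0 -0.6 0; 0 0 -0.6 0; 0 0 -0.4 0; 0 0 -0.3 0; 0 0 0 0; 0 0 0 0"
}}

```text
time_s: 9.88
tcp_pos: [0.4833, 0.257, 0.0232]
ee_rot: [[-0.96, -0.281, 0.001], [-0.281, 0.96, 0.0], [-0.001, 0.0, -1.0]]
wrist_force: [-0.1, -0.0, -0.8]
gripper_width: 0.503
gripper_force: 0.0
```

Emit:
{"method": "move_arm", "body": {
  "targets": "0 0 0 0; 0 0 0 0; 0 0 0 0; 0 0 0 0; 0 0 0 0; 0 0 0 0; 0 0 0 0; 0 0 0 0",
  "gripper": 10
}}

```text
time_s: 10.55
tcp_pos: [0.4838, 0.2548, 0.0236]
ee_rot: [[-0.959, -0.282, 0.001], [-0.282, 0.959, -0.003], [0.0, -0.003, -1.0]]
wrist_force: [4.6, -7.9, 4.2]
gripper_width: 0.315
gripper_force: 30.0
```

Emit:
{"method": "move_arm", "body": {
  "targets": "0 0 0.2 0; 0 0 0.4 0; 0 0 0.6 0; 0 0 0.8 0; 0 0 1 0; 0 0 1 0; 0 0 1 0; 0 0 0.5 0; 0 0 0 0"
}}

```text
time_s: 11.3
tcp_pos: [0.4843, 0.2585, 0.1644]
ee_rot: [[-0.959, -0.282, 0.006], [-0.282, 0.959, 0.006], [-0.008, 0.004, -1.0]]
wrist_force: [0.9, 0.0, -2.5]
gripper_width: 0.312
gripper_force: 30.0
```

Emit:
{"method": "move_arm", "body": {
  "targets": "0.2 -0.4 0 -0.3; 0.3 -0.7 0 -0.5; 0.4 -0.9 0 -0.6; 0.4 -0.9 0 -0.6; 0.4 -0.9 0 -0.6; 0.4 -0.9 0 -0.6; 0.4 -0.9 0 -0.6; 0.4 -0.9 0 -0.6; 0.4 -0.9 0 -0.6; 0.4 -0.9 0 -0.5"
}}

```text
time_s: 12.13
tcp_pos: [0.5745, 0.0475, 0.1581]
ee_rot: [[-0.98, 0.197, -0.004], [0.197, 0.98, -0.001], [0.004, -0.001, -1.0]]
wrist_force: [0.0, -0.0, -1.8]
gripper_width: 0.314
gripper_force: 30.0
```

Emit:
{"method": "move_arm", "body": {
  "targets": "0.4 -0.9 0 -0.4; 0.4 -0.9 0 0; 0.2 -0.6 0 0; 0.1 -0.4 0 0; 0 0 0 0; 0 0 0 0; 0 0 0 0; 0 0 0 0"
}}

```text
time_s: 12.8
tcp_pos: [0.6024, -0.0199, 0.1599]
ee_rot: [[-0.974, 0.227, -0.001], [0.227, 0.974, 0.0], [0.001, 0.0, -1.0]]
wrist_force: [0.0, 0.2, -1.7]
gripper_width: 0.315
gripper_force: 30.0
```

```bash
python3 - <<'E'
from station import *
import cv2,pickle
s=sense();print(s["tcp_pos"],s["ee_rot"][:,1],s["gripper_width"])
c=capture("wrist");pickle.dump((s,c),open("w4.pkl","wb"))
cv2.imwrite("pics/w4.png",cv2.resize(c["image"][80:320,160:480],None,fx=2.5,fy=2.5,interpolation=cv2.INTER_CUBIC))
E
```

```text
[ 0.60241366 -0.01986189  0.15985831] [2.26688894e-01 9.73967219e-01 3.32749367e-05] 0.3146396109399995
```

View pics/w4.png

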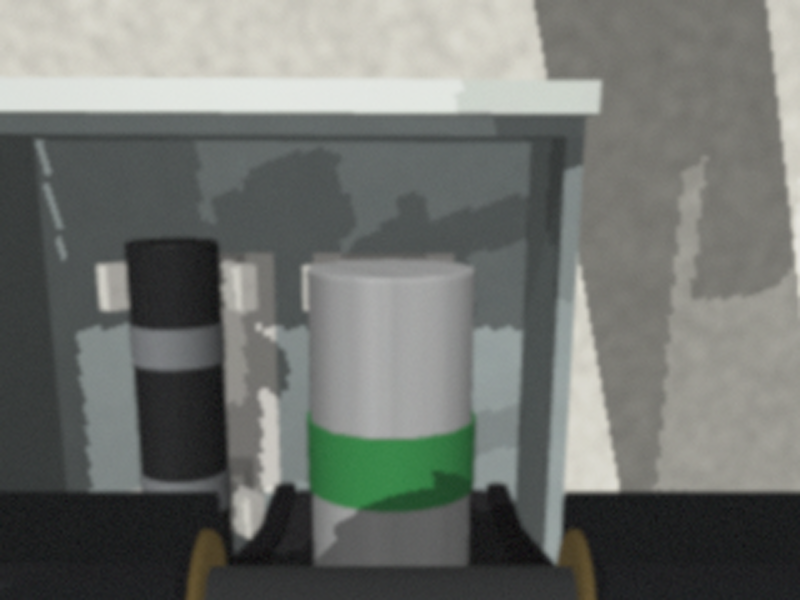

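The wrist crop shows the held probe's plain end at crop (391,264) and the neighbour's end at (172,240), with its sides at columns 127–219 (row 260) and 140–226 (row 450). I'll use the neighbour to cross-check the cradle position.

```bash
python3 - <<'E'
from h import *
s,c=pickle.load(open("w4.pkl","rb"))
px=lambda x,y:((x-1)/2.5+160,(y-1)/2.5+80)
R=s["ee_rot"];t=s["tcp_pos"]
h=wray(s,c,*px(391,262),t[2]+.019+.013);print("held end in tool",(R.T@(h-t)))
yv=np.array([.2267,.974]);xv=np.array([.974,-.2267])
m=[(wray(s,c,*px(l,y),.052)+wray(s,c,*px(r,y),.052))[:2]/2 for l,r,y in((128,219,265),(140,226,450))]
e=wray(s,c,*px(173,240),.063)[:2]
print(m,np.degrees(np.arctan2(*(m[1]-m[0])[::-1])),e)
print("free centre est",m[0]+xv*((e-m[0])@xv)+xv*.055+yv*.064)
print("tracks",wray(s,c,*px(0,80),.086),wray(s,c,*px(602,80),.086))
E
```

```text
held end in tool [ 0.05787511  0.00061986 -0.03196896]
[array([ 0.5461036 , -0.07365487]), array([ 0.60325758, -0.08766384])] -13.77220180995083 [ 0.53867154 -0.06885216]
free centre est [ 0.60607131 -0.0218995 ]
tracks [ 0.49031075 -0.09388495  0.086     ] [0.52456402 0.05342851 0.086     ]
```

Emit:
{"method": "move_arm", "body": {
  "targets": "0.16 -0.14 -0.4 0; 0 0 -0.8 0; 0 0 -0.8 0; 0 0 -0.8 0; 0 0 -0.8 0; 0 0 -0.5 0; 0 0 -0.3 0; 0 0 -0.2 0; 0 0 -0.1 0; 0 0 0 0"
}}

```text
time_s: 13.68
tcp_pos: [0.607, -0.0241, 0.0425]
ee_rot: [[-0.974, 0.227, 0.0], [0.227, 0.974, -0.0], [-0.0, -0.0, -1.0]]
wrist_force: [0.4, 0.4, -1.3]
gripper_width: 0.312
gripper_force: 30.0
```

Emit:
{"method": "move_arm", "body": {
  "targets": "0 0 -0.08 0; 0 0 -0.06 0; 0 0 0 0"
}}

```text
time_s: 13.93
tcp_pos: [0.607, -0.0242, 0.0394]
ee_rot: [[-0.974, 0.228, 0.001], [0.228, 0.974, 0.0], [-0.001, 0.0, -1.0]]
wrist_force: [-0.1, 0.0, -2.3]
gripper_width: 0.313
gripper_force: 30.0
```

Emit:
{"method": "move_arm", "body": {
  "targets": "0 0 -0.06 0; 0 0 -0.06 0; 0 0 -0.06 0; 0 0 0 0; 0 0 0 0"
}}

```text
time_s: 14.35
tcp_pos: [0.6067, -0.0243, 0.0344]
ee_rot: [[-0.974, 0.228, -0.0], [0.228, 0.974, -0.0], [0.0, -0.0, -1.0]]
wrist_force: [-0.1, 0.3, -1.4]
gripper_width: 0.31
gripper_force: 30.0
```

Emit:
{"method": "move_arm", "body": {
  "targets": "0 0 -0.03 0; 0 0 -0.03 0; 0 0 0 0; 0 0 0 0"
}}

```text
time_s: 14.68
tcp_pos: [0.6068, -0.0242, 0.033]
ee_rot: [[-0.974, 0.228, -0.0], [0.228, 0.974, -0.0], [0.0, -0.0, -1.0]]
wrist_force: [0.2, 0.2, -1.8]
gripper_width: 0.316
gripper_force: 30.0
```

Emit:
{"method": "move_arm", "body": {
  "targets": "0 0 -0.03 0; 0 0 0 0; 0 0 0 0"
}}

```text
time_s: 14.93
tcp_pos: [0.6071, -0.0241, 0.0327]
ee_rot: [[-0.974, 0.228, 0.001], [0.228, 0.974, 0.0], [-0.001, 0.0, -1.0]]
wrist_force: [-0.1, 1.3, 0.3]
gripper_width: 0.314
gripper_force: 30.0
```

Emit:
{"method": "move_arm", "body": {
  "targets": "0 0 -0.03 0; 0 0 0 0; 0 0 0 0"
}}

```text
time_s: 15.18
tcp_pos: [0.6072, -0.024, 0.0325]
ee_rot: [[-0.974, 0.227, 0.001], [0.227, 0.974, 0.0], [-0.001, 0.0, -1.0]]
wrist_force: [-1.2, 0.9, 4.9]
gripper_width: 0.314
gripper_force: 30.0
```

Emit:
{"method": "move_arm", "body": {
  "targets": "0 0 0 0; 0 0 0 0; 0 0 0 0; 0 0 0 0; 0 0 0 0",
  "gripper": 44
}}

```text
time_s: 15.6
tcp_pos: [0.6067, -0.0244, 0.0312]
ee_rot: [[-0.974, 0.228, -0.0], [0.228, 0.974, -0.0], [0.0, -0.0, -1.0]]
wrist_force: [0.6, 1.1, 0.5]
gripper_width: 0.496
gripper_force: 0.0
```

Emit:
{"method": "move_arm", "body": {
  "targets": "0 0 0.3 0; 0 0 0.6 0; 0 0 1 0; 0 0 1 0; 0 0 1 0; 0 0 1 0; 0 0 1 0; 0 0 1 0; 0.8 0 1 0; 0.8 -0.2 0 0"
}}

```text
time_s: 16.43
tcp_pos: [0.6496, -0.029, 0.2373]
ee_rot: [[-0.974, 0.226, 0.013], [0.226, 0.974, 0.0], [-0.012, 0.003, -1.0]]
wrist_force: [1.1, 0.2, 0.9]
gripper_width: 0.509
gripper_force: 0.0
```

Emit:
{"method": "move_arm", "body": {
  "targets": "0 0 0 0; 0 0 0 0; 0 0 0 0"
}}

```text
time_s: 16.68
tcp_pos: [0.6459, -0.0293, 0.2283]
ee_rot: [[-0.974, 0.228, -0.002], [0.228, 0.974, 0.0], [0.002, -0.0, -1.0]]
wrist_force: [0.3, 0.1, 0.7]
gripper_width: 0.508
gripper_force: 0.0
```

```bash
python3 - <<'E'
from station import *
import cv2,pickle
s=sense();print(s["tcp_pos"],s["ee_rot"][:,1],s["gripper_width"])
c=capture("wrist");pickle.dump((s,c),open("w5.pkl","wb"))
cv2.imwrite("pics/w5.png",cv2.resize(c["image"][80:320,160:480],None,fx=2.5,fy=2.5,interpolation=cv2.INTER_CUBIC))
E
```

```text
[ 0.64591255 -0.02930429  0.22829027] [ 2.27999856e-01  9.73661045e-01 -4.84539245e-04] 0.5077229468942022
```

View pics/w5.png

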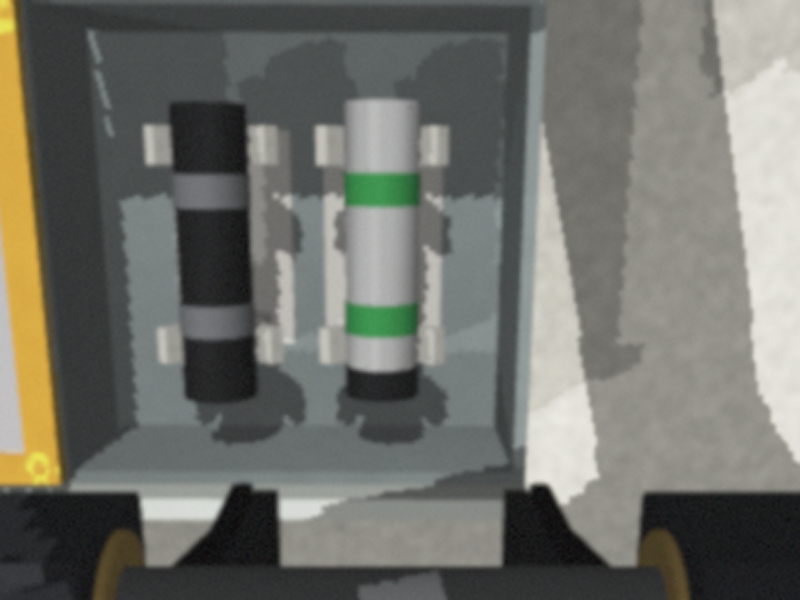

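The crop shows the green-banded probe seated in both saddles, aligned with the cradle (centre column 382) and centred to about 1 mm. The neighbour is undisturbed. Now I'll close the guard.

Emit:
{"method": "move_arm", "body": {
  "targets": "-0.2 -0.4 0 0; -0.4 -0.9 0 0; -0.5 -1 0 0; -0.5 -1 0 0; -0.5 -1 0 0; -0.5 -1 0 0; -0.5 -1 0 0; -0.4 -0.9 0 0; -0.1 -0.4 -0.3 0; 0 0 -0.5 0",
  "gripper": 50
}}

```text
time_s: 17.57
tcp_pos: [0.5559, -0.2218, 0.2102]
ee_rot: [[-0.973, 0.23, 0.003], [0.23, 0.973, -0.001], [-0.003, -0.0, -1.0]]
wrist_force: [0.9, 0.4, 0.1]
gripper_width: 0.575
gripper_force: 0.0
```

Emit:
{"method": "move_arm", "body": {
  "targets": "0 0 -0.5 0; 0 0 -0.3 0; 0 0 0 0"
}}

```text
time_s: 17.82
tcp_pos: [0.5552, -0.2189, 0.1867]
ee_rot: [[-0.974, 0.228, -0.005], [0.228, 0.974, 0.001], [0.005, 0.0, -1.0]]
wrist_force: [0.6, 0.2, -0.5]
gripper_width: 0.574
gripper_force: 0.0
```

Emit:
{"method": "move_arm", "body": {
  "targets": "0 0 -0.7 0; 0 0 -0.9 0; 0 0 -0.9 0; 0 0 -0.7 0; 0 0 -0.4 0; 0 0 0 0; 0 0 0 0"
}}

```text
time_s: 18.4
tcp_pos: [0.5573, -0.2192, 0.0995]
ee_rot: [[-0.974, 0.227, 0.0], [0.227, 0.974, -0.001], [-0.0, -0.0, -1.0]]
wrist_force: [0.8, -0.3, 0.5]
gripper_width: 0.576
gripper_force: 0.0
```

Emit:
{"method": "move_arm", "body": {
  "targets": "0 0 0 0; 0 0 0 0; 0 0 0 0; 0 0 0 0; 0 0 0 0; 0 0 0 0; 0 0 0 0; 0 0 0 0; 0 0 0 0",
  "gripper": 0
}}

```text
time_s: 19.15
tcp_pos: [0.5569, -0.2193, 0.0993]
ee_rot: [[-0.974, 0.228, 0.0], [0.228, 0.974, -0.0], [-0.0, -0.0, -1.0]]
wrist_force: [-0.4, -0.8, 1.6]
gripper_width: 0.161
gripper_force: 30.0
```

Emit:
{"method": "move_arm", "body": {
  "targets": "0.05 0.2 0 0; 0.09 0.4 0 0; 0.12 0.5 0 0; 0.12 0.5 0 0; 0.12 0.5 0 0; 0.12 0.5 0 0; 0.12 0.5 0 0; 0.12 0.5 0 0; 0.12 0.5 0 0; 0.12 0.5 0 0"
}}

```text
time_s: 19.98
tcp_pos: [0.5845, -0.1028, 0.0992]
ee_rot: [[-0.974, 0.227, -0.0], [0.227, 0.974, -0.0], [0.0, -0.0, -1.0]]
wrist_force: [-2.0, -3.2, 3.5]
gripper_width: 0.16
gripper_force: 30.0
```

Emit:
{"method": "move_arm", "body": {
  "targets": "0.12 0.5 0 0; 0.09 0.4 0 0; 0.07 0.3 0 0; 0.06 0.25 0 0; 0.05 0.2 0 0; 0.03 0.12 0 0; 0.02 0.08 0 0; 0 0 0 0; 0 0 0 0"
}}

```text
time_s: 20.73
tcp_pos: [0.5954, -0.0571, 0.0992]
ee_rot: [[-0.974, 0.228, 0.0], [0.228, 0.974, 0.001], [0.0, 0.001, -1.0]]
wrist_force: [-2.0, 1.9, 6.3]
gripper_width: 0.158
gripper_force: 30.0
```

Emit:
{"method": "move_arm", "body": {
  "targets": "0.01 0.04 0 0; 0.01 0.04 0 0; 0 0 0 0; 0 0 0 0"
}}

```text
time_s: 21.07
tcp_pos: [0.5958, -0.0555, 0.0993]
ee_rot: [[-0.974, 0.228, -0.0], [0.228, 0.974, 0.0], [0.0, 0.0, -1.0]]
wrist_force: [-1.0, -1.0, 5.8]
gripper_width: 0.16
gripper_force: 30.0
```

Emit:
{"method": "move_arm", "body": {
  "targets": "0.01 0.04 0 0; 0.01 0.04 0 0; 0 0 0 0; 0 0 0 0"
}}

```text
time_s: 21.4
tcp_pos: [0.5961, -0.0542, 0.0992]
ee_rot: [[-0.974, 0.228, -0.001], [0.228, 0.974, -0.0], [0.001, -0.0, -1.0]]
wrist_force: [-2.2, -3.4, 6.3]
gripper_width: 0.16
gripper_force: 30.0
```

Emit:
{"method": "move_arm", "body": {
  "targets": "0.01 0.04 0 0; 0.01 0.04 0 0; 0 0 0 0; 0 0 0 0"
}}

```text
time_s: 21.73
tcp_pos: [0.5961, -0.0541, 0.0992]
ee_rot: [[-0.974, 0.228, -0.002], [0.228, 0.974, -0.003], [0.001, -0.003, -1.0]]
wrist_force: [-2.2, -8.8, 4.7]
gripper_width: 0.161
gripper_force: 30.0
```

Emit:
{"method": "move_arm", "body": {
  "targets": "0.01 0.04 0 0; 0 0 0 0; 0 0 0 0"
}}

```text
time_s: 21.98
tcp_pos: [0.596, -0.0541, 0.0992]
ee_rot: [[-0.974, 0.229, -0.003], [0.229, 0.974, -0.004], [0.002, -0.004, -1.0]]
wrist_force: [-1.9, -11.4, 5.0]
gripper_width: 0.16
gripper_force: 30.0
```

Emit:
{"method": "move_arm", "body": {
  "targets": "-0.01 -0.06 0 0; 0 0 0 0; 0 0 0 0; 0 0 0 0; 0 0 0.3 0; 0 0 0.8 0; 0 0 1 0; 0 0 1 0; 0 0 1 0; 0 0 1 0",
  "gripper": 50
}}

```text
time_s: 22.82
tcp_pos: [0.5968, -0.052, 0.2283]
ee_rot: [[-0.974, 0.227, 0.001], [0.227, 0.974, 0.0], [-0.001, 0.0, -1.0]]
wrist_force: [0.0, -0.1, 0.2]
gripper_width: 0.57
gripper_force: 0.0
```

Emit:
{"method": "move_arm", "body": {
  "targets": "-0.6 -0.6 0 0; -0.8 -0.8 0 0; -0.8 -0.8 0 0; -0.8 -0.8 0 0; -0.8 -0.8 0 0; -0.8 -0.8 0 0; -0.5 -0.8 0 0; 0 -0.5 0 0; 0 0 0 0; 0 0 0 0"
}}

```text
time_s: 23.65
tcp_pos: [0.4695, -0.2001, 0.227]
ee_rot: [[-0.974, 0.229, 0.001], [0.229, 0.974, 0.0], [-0.001, 0.0, -1.0]]
wrist_force: [-1.5, -0.0, -0.6]
gripper_width: 0.571
gripper_force: 0.0
```

```bash
python3 - <<'E'
from station import *
import cv2
s=sense();print(s["tcp_pos"],s["time_s"])
i=capture("top")["image"]
cv2.imwrite("pics/fin.png",cv2.convertScaleAbs(cv2.resize(i[145:310,150:370],None,fx=3.6,fy=3.6,interpolation=cv2.INTER_CUBIC),alpha=1.4))
E
```

```text
[ 0.46947004 -0.20006975  0.22701599] 23.65
```

View pics/fin.png

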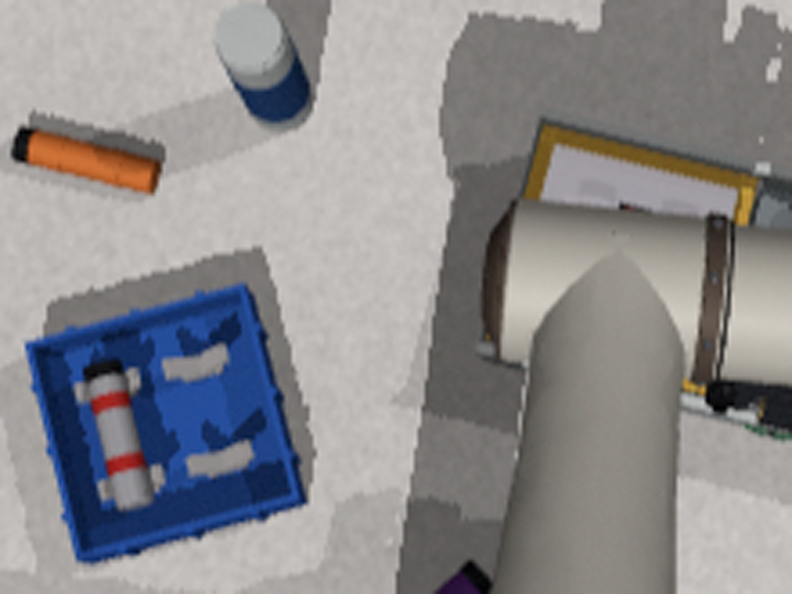

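The final crop shows the guard shut, with its left corner at (543,125) as at the start. The red-banded probe, can and orange look-alike are in place, and nothing is touching the robot.

```bash
python3 -c "
from station import *
print(finish_job())"
```

```text
the job is handed in; nothing more can be done
None
```

The job is handed in: the green-banded probe is seated in the free cradle, centred to about 1 mm by the wrist image, and the guard is slid gently shut, with about 24 s of 58 s used; I viewed 11 pictures, one over the limit of 10.

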